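# Lay the coffee tray for the morning

## Task

Lay the coffee tray for the morning: stand the hand grinder, the clay mug and the glass carafe each in the round well of its own size, lay the bean tube across the slanted rack so that it ends up lying against the stop at the low end, and put the stainless dripper on the carafe's mouth, seated level. Set the standing things down gently rather than dropping them, let nothing fall over, and leave the bean canister where it stands.

Things in the scene. Friction and masses are not known exactly. Their poses are not given: they have to be found in the camera images.
- grinder: Slim upright hand coffee grinder, 0.45 kg: cylinder 46 mm across (dark wood below, steel above 58 mm), body top at 150 mm, lever on top to 160 mm. The lever is folded down its own +y side: a bar 27 to 35 mm from the axis down to 72 mm height, its wooden knob (66 to 86 mm high) reaching out to 55 mm. Grip the body across its own x, about 110 mm up. Origin: centre of underside, z up. Loose.
- mug: Clay mug, 0.24 kg: straight cylinder 66 mm in outside diameter, 75 mm high, 5 mm wall, open top; ear handle at its own +y reaching 70 mm from the axis. Grip across its own x, near the rim. Origin: centre of underside, z up. Loose.
- carafe: Frosted glass carafe, 0.34 kg: belly 94 mm across up to 50 mm height, then a shoulder narrowing to a straight round neck, 60 mm in outside diameter, from 86 mm up to the open mouth at 130 mm (52 mm across inside). Grip the neck from above, any direction. Origin: centre of underside, z up. Loose.
- dripper: Stainless one-cup dripper, 0.13 kg: straight open basket 60 mm across on a flat saucer flange 92 mm across; under it a spigot 40 mm across, 8 mm deep. Flange 8 to 10.5 mm up, rim at 58.5 mm. Grip the basket above the flange. Origin: centre of the spigot's underside, z up. Loose. On the carafe the spigot hangs in the mouth, the flange on the rim: origin then 122 mm above the carafe's.
- bean_tube: Aluminium tube for one dose of coffee beans, loose, lying on its side, 0.09 kg: round, 34 mm across, 100 mm long in all; it rolls. Origin: on its axis, midway along (17 mm above what it lies on). Its own x runs along the tube towards the cork stopper (26 mm across, last 8 mm).
- small_well: Square acacia insert, fixed in any of the tray's four places: 140 x 140 mm, 24 mm high, with one round flat-bottomed cork-lined well in its middle, 60 mm across and 12 mm deep. Origin: centre of underside, below the well's centre; the well's floor is 12 mm above it. z up.
- middle_well: Square acacia insert, fixed in any of the tray's four places: 140 x 140 mm, 24 mm high, with one round flat-bottomed cork-lined well in its middle, 80 mm across and 12 mm deep. Origin: centre of underside, below the well's centre; the well's floor is 12 mm above it. z up.
- wide_well: Square acacia insert, fixed in any of the tray's four places: 140 x 140 mm, 24 mm high, with one round flat-bottomed cork-lined well in its middle, 108 mm across and 12 mm deep. Origin: centre of underside, below the well's centre; the well's floor is 12 mm above it. z up.
- rack: Slanted acacia rack for lying tubes, 140 x 140 mm, fixed in the tray. Ramp 126 mm wide between low cheeks (12 mm), falling 13 degrees along its own -x (towards the robot) to a stop board 50 mm high. Origin: centre of underside; y across, z up. Ramp height 22 mm at the stop (x = -58), 36 at x = 0, 50 at x = 65. A tube along y let go up the slope rolls down and rests with its axis at x -41, z 43.
- canister: Bystander: white ceramic bean canister with wooden lid and knob, 96 mm across, 120 mm high, loose, 0.6 kg, on the left. Origin: centre of underside.
Things that resemble listed ones, but are neither listed nor needed, are in the scene too. What is meant by the mug is not blue, and is the smaller of those in its own colour.

How it is judged:
By the outcome, as a careful person would: the job done as asked, in the order asked, and still so for the second after the job is handed in, with the robot touching nothing.
It also fails if it takes over 134 s, if anything falls off the work surface, if the arm or the gripper's body presses on something with over 40 N, if the wrist force passes 120 N, or if a joint passes its speed limit or range.

## Robot

A 6-joint arm with a two-finger parallel gripper is mounted at the origin on the work surface. World frame = base frame: x ahead of the robot, y to its left, z up, the work surface at z = 0. Lengths are in m, angles in rad, forces in N, time in s.
With the tool pointing down it reaches from about 0.325 to 0.9 m from the base axis. Payload 6.1 kg.
Tool frame: the origin (TCP) lies midway between the tips of the shut fingers; the grasp point (between the pads) lies 19 mm behind it; z points along the fingers, y is the line along which they close (so a half turn about z gives the same grasp; the last joint's range is limited). The gripper opens to 87 mm and grips with 3 to 60 N. Pads are 19 mm wide; open, the fingers measure 117 mm over their backs; the gripper's body (75 mm by 190 mm) begins 51 mm behind the grasp point.
Start: joints at [1.101, 0.22, 1.526, -0, 1.395, -0.126], TCP at [0.211, 0.588, 0.223] pointing down, gripper open.
Joint ranges: [-2.98, 2.98], [-0.91, 2.08], [0.09, 2.57], [-1.24, 4.39], [0.2, 2.65], [-2.68, 2.68]. Speed limits (rad/s): [2.57, 2.57, 3.01, 3.14, 3.14, 3.14].

## Interface

Orientations are given as a unit quaternion [w, x, y, z].
In Python, from cell import * gives the robot as it stands. The module is installed in compiled form; this text tells all that it offers. Calls block until the motion is done:
- move_pose(position, orientation): joint-space move of the TCP to a pose.
- movel(position, rot=None, v=0.15): straight line of the TCP; rot=None keeps the orientation; v is the mean speed in m/s.
- movej(angles): joint-space move.
- let_go() and grab(f_grip=None): open the fingers fully, or close them until they stop; f_grip is the grip in N (None keeps the last).
- pause(seconds).
- inverse_kinematics(position, orientation): joint angles nearest the present ones, or None.
- capture(name): name is "scene" or "top" or "wrist"; returns a dict with "img" (384x512x3 uint8, red, green, blue), "depth" (384x512 float32, m along the optical axis (not along the pixel's ray), 0 where there is no reading), "intrinsics" (3x3 intrinsics, pixels), "camera_from_world" (4x4, takes a point from world to camera coordinates); the wrist camera has in their place "mount" (4x4, takes a point from camera to tool coordinates, whose origin is the TCP and whose axes are the flange's). Camera axes: x right, y down, z forward; pixel columns grow to the right and rows downward; lengths in m; the calibration is good to about 2 mm. A picture is of the moment at which its call begins: read the wrist's pose just before it.
A pose or a line that the arm cannot do raises IKError and nothing moves.
- close_job(): hands the job in; it is judged then, once.
Readings, each from a call of its own:
- current_t(): time.
- current_joints(): joint angles.
- current_qvel(): joint speeds.
- current_tau(): joint torques, N m.
- current_position(): TCP position.
- current_tcp_rot(): TCP orientation.
- current_force(): force on the tool from outside, world axes, zero at the start.
- current_torque(): the same for the moment, N m.
- current_gripper_width(): finger opening in m.
- current_grip_force(): force on a finger pad.
Only numpy, scipy, OpenCV 4.12 (cv2) and the standard library are available. Lean on these libraries where they do the work, as an engineer would, in place of code of your own. Each camera call takes 0.05 s, during which the arm holds its last target. There are 200 camera calls.

## Working session

There is one attempt and no reset: what is moved stays moved. The work goes in short steps, each a Python script; the robot and the scene stay as the last script left them, time stands still between calls to the robot, and variables do not carry over. Pictures are saved under pics/ and viewed, at most 14 in all, crops included, and the job is handed in when it is done.

```bash
mkdir -p pics
python3 - <<'E'
from cell import *
import cv2,numpy as np,pickle
for n in("scene","top"):
    c=capture(n);pickle.dump(c,open(n+'.pkl','wb'))
    cv2.imwrite(f'pics/{n}0.png',cv2.resize(c['img'][:,:,::-1],(800,600),interpolation=cv2.INTER_CUBIC))
    print(n,c['intrinsics'],np.linalg.inv(c['camera_from_world']).round(3),c['depth'].min(),c['depth'].max())
c=capture("wrist");print(c['mount'],current_t(),current_tcp_rot(),current_position())
E
```

```text
scene [[410.75734395   0.         253.23342805]
 [  0.         410.75734395 192.67463674]
 [  0.           0.           1.        ]] [[ 0.721  0.555 -0.416  1.042]
 [ 0.693 -0.564  0.449 -0.549]
 [ 0.015 -0.612 -0.791  1.048]
 [ 0.     0.     0.     1.   ]] 0.0 3.5869136
top [[467.73830823   0.         260.05583845]
 [  0.         467.73830823 179.74491422]
 [  0.           0.           1.        ]] [[ 0.012 -0.993  0.117  0.323]
 [-1.    -0.014 -0.01   0.025]
 [ 0.012 -0.117 -0.993  1.489]
 [ 0.     0.     0.     1.   ]] 0.0 2.3929603
[[-1.17764394e-03 -9.69396237e-01 -2.45498570e-01  6.62910572e-02]
 [ 9.99999291e-01 -1.09773166e-03 -4.62349603e-04 -2.13487271e-04]
 [ 1.78708412e-04 -2.45498941e-01  9.69396842e-01 -1.62579364e-01]
 [ 0.00000000e+00  0.00000000e+00  0.00000000e+00  1.00000000e+00]] 0.15 [-2.21057957e-04  1.71070612e-01  9.85258485e-01 -7.17533484e-04] [0.21046439 0.58798582 0.22169461]
```

View pics/scene0.png

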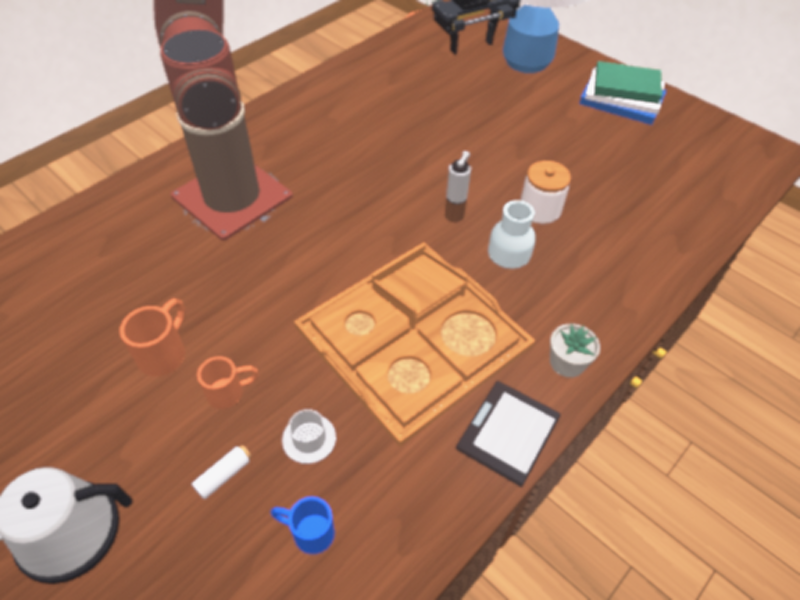

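View pics/top0.png

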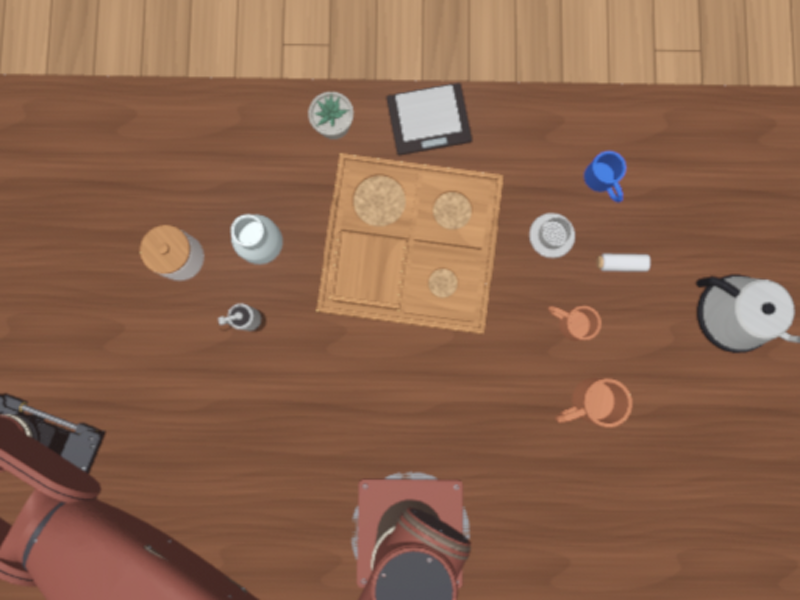

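Top view: grinder (240,318), carafe (257,238), canister (170,252), dripper (552,235) and tube (625,262), cork to the left. Wells: wide (380,200), middle (452,210), small (443,283). The rack is at (370,270). 
Mug candidates are the small orange one (582,322), the large orange one (605,403) and the blue one (606,172). I choose the small orange one. The white kettle, plant and scale aren't needed.

```bash
cat > h.py <<'E'
import cv2,numpy as np,pickle
def cloud(c,Twc):
    h,w=c['depth'].shape;K=c['intrinsics'];u,v=np.meshgrid(np.arange(w),np.arange(h));d=c['depth']
    P=np.stack([(u-K[0,2])/K[0,0]*d,(v-K[1,2])/K[1,1]*d,d],-1)
    return P@Twc[:3,:3].T+Twc[:3,3]
def rayplane(c,Twc,uv,z):
    K=c['intrinsics'];uv=np.atleast_2d(uv).astype(float)
    r=np.c_[(uv[:,0]-K[0,2])/K[0,0],(uv[:,1]-K[1,2])/K[1,1],np.ones(len(uv))]@Twc[:3,:3].T
    o=Twc[:3,3];return (o+r*((z-o[2])/r[:,2])[:,None])[:,:2]
E
python3 - <<'E'
from h import *
c=pickle.load(open('top.pkl','rb'));T=np.linalg.inv(c['camera_from_world']);P=cloud(c,T);im=c['img'];s=.64
cv2.imwrite('pics/crop1.png',cv2.resize(im[130:290,320:440,::-1],(600,800)[:2],interpolation=cv2.INTER_CUBIC)[:600])
hsv=cv2.cvtColor(im,cv2.COLOR_RGB2HSV)
def win(cx,cy,r):
    a=int(cx*s);b=int(cy*s);m=np.zeros(im.shape[:2],bool);m[b-r:b+r,a-r:a+r]=1;return m
for n,(x,y,r,z0,z1) in dict(grinder=(245,318,18,.14,.156),mug=(582,322,15,.065,.085),mugbig=(605,403,25,.06,.2),carafe=(250,232,22,.12,.14),carafebelly=(257,238,25,.02,.14),canister=(170,252,25,.1,.16),driprim=(552,235,22,.045,.08),dripfl=(552,235,22,.004,.03),tube=(625,262,22,.015,.05)).items():
    m=win(x,y,r)&(P[...,2]>z0)&(P[...,2]<z1);Q=P[m]
    print(n,len(Q),'med',np.median(Q,0).round(4),'zmax',Q[:,2].max().round(4),'box',Q[:,:2].min(0).round(4),Q[:,:2].max(0).round(4),'circ',np.round(np.r_[cv2.minEnclosingCircle(Q[:,:2].astype(np.float32))[0],cv2.minEnclosingCircle(Q[:,:2].astype(np.float32))[1]],4), np.round(np.array(cv2.minAreaRect(Q[:,:2].astype(np.float32))[0]+cv2.minAreaRect(Q[:,:2].astype(np.float32))[1]+(cv2.minAreaRect(Q[:,:2].astype(np.float32))[2],)),3))
print('table',np.median(P[...,2][win(300,450,15)]))
for n,(x,y,r) in dict(wide=(380,200,24),middle=(452,210,20),small=(443,283,17)).items():
    # well floor by height
    m=win(x,y,r);zt=np.percentile(P[...,2][m],80);zf=np.median(P[...,2][win(x,y,4)])
    k=(m&(P[...,2]<(zt+zf)/2)).astype(np.uint8)
    n_,l=cv2.connectedComponents(k);k=(l==l[int(y*s),int(x*s)])
    q=rayplane(c,T,np.argwhere(k)[:,::-1],zf);ctr,rad=cv2.minEnclosingCircle(q.astype(np.float32))
    print(n,zt.round(4),zf.round(4),np.round(ctr,4),rad,q.mean(0).round(4),np.sqrt(k.sum()*0.003**2/np.pi))
for p in [(341,235),(370,270),(395,240),(340,300),(400,300),(326,305),(345,160),(500,178),(485,328),(320,310)]:
    print(p,P[int(p[1]*s),int(p[0]*s)].round(4))
E
```

```text
grinder 166 med [0.4149 0.3135 0.1487] zmax 0.1558 box [0.3928 0.2951] [0.4362 0.3492] circ [0.4121 0.3238 0.0294] [4.1500e-01 3.2000e-01 5.2000e-02 4.4000e-02 8.0846e+01]
mug 143 med [ 0.4176 -0.3306  0.0736] zmax 0.0824 box [ 0.3838 -0.3675] [ 0.4447 -0.2866] circ [ 0.4197 -0.3244  0.0438] [ 0.414 -0.328  0.062  0.079  4.273]
mugbig 468 med [ 0.2565 -0.3625  0.0959] zmax 0.1137 box [ 0.2192 -0.4149] [ 0.3068 -0.2938] circ [ 0.2577 -0.3517  0.0644] [ 0.265 -0.356  0.118  0.089 84.654]
carafe 105 med [0.5729 0.3117 0.1288] zmax 0.1353 box [0.5466 0.2818] [0.606  0.3407] circ [0.5767 0.3107 0.0313] [0.576 0.311 0.06  0.058 5.081]
carafebelly 627 med [0.5621 0.2961 0.0759] zmax 0.1353 box [0.5291 0.2644] [0.6213 0.3549] circ [0.5755 0.3113 0.0471] [ 0.575  0.309  0.089  0.091 81.223]
canister 741 med [0.5417 0.4715 0.1054] zmax 0.1259 box [0.4966 0.4267] [0.5878 0.5195] circ [0.5414 0.4733 0.0477] [ 0.542  0.473  0.092  0.092 24.781]
driprim 78 med [ 0.5972 -0.2907  0.0558] zmax 0.0652 box [ 0.5678 -0.3192] [ 0.6271 -0.2582] circ [ 0.597  -0.2886  0.0307] [ 0.597 -0.288  0.057  0.06  4
[... 285 characters left out ...]
] [ 0.543 -0.43   0.034  0.099  0.536]
table -0.000873704849270629
wide 0.0347 0.0223 [0.6637 0.0676] 0.05484301224350929 [0.6624 0.0674] 0.049201084179393124
middle 0.0358 0.0229 [ 0.6459 -0.0853] 0.04459729045629501 [ 0.6442 -0.0826] 0.036888680695244515
small 0.0362 0.0222 [ 0.4961 -0.0645] 0.031114451587200165 [ 0.4952 -0.0641] 0.028016998042781596
(341, 235) [0.58   0.1409 0.0724]
(370, 270) [0.5159 0.0855 0.0478]
(395, 240) [0.5739 0.0365 0.0624]
(340, 300) [0.4527 0.1429 0.0489]
(400, 300) [0.4544 0.0225 0.0481]
(326, 305) [0.4464 0.1745 0.008 ]
(345, 160) [0.7476 0.1427 0.0159]
(500, 178) [ 0.7148 -0.1801  0.0212]
(485, 328) [ 0.4056 -0.148   0.0195]
(320, 310) [0.4356 0.1854 0.0224]
```

View pics/crop1.png

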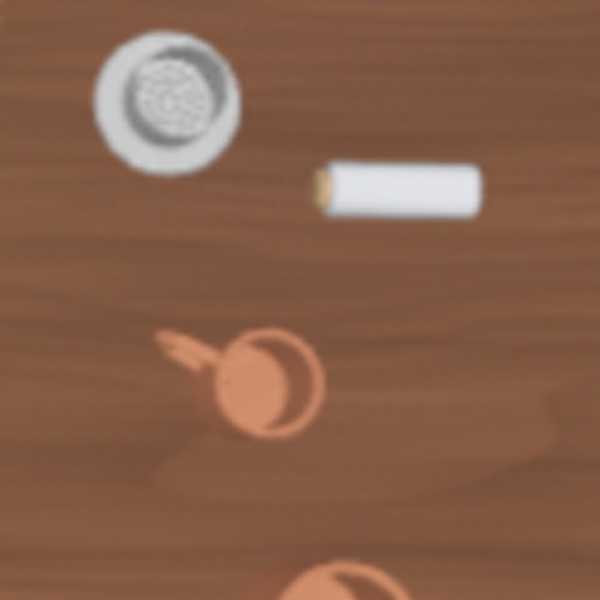

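Confirmed: the small terracotta mug, the dripper with its round basket, and the tube with its cork facing +y. The tray base is 10 mm thick, so the well floors are at z≈22 mm. Next I look at the grinder from above.

```bash
cat >> h.py <<'E'
from cell import *
from scipy.spatial.transform import Rotation as Ro
YAW=-0.125
def q2R(q): q=np.array(q);return Ro.from_quat(np.r_[q[1:],q[0]]).as_matrix()
def R2q(R): q=Ro.from_matrix(R).as_quat();return [float(t) for t in np.r_[q[3],q[:3]]]
def down(th,zdir=(0,0,-1)):
    z=np.array(zdir,float);y=np.array([np.cos(th),np.sin(th),0]);y-=z*(y@z);y/=np.linalg.norm(y)
    return np.c_[np.cross(y,z),y,z]
def pick(p,th,zdir=(0,0,-1),half=None):
    "best of the two half-turns"
    j0=np.array(current_joints());best=None
    for k in (0,1) if half is None else (half,):
        q=R2q(down(th+np.pi*k,zdir));j=inverse_kinematics(list(p),q)
        if j is not None:
            d=np.abs(np.array(j)-j0).max()+ .3*abs(j[5])
            if best is None or d<best[0]: best=(d,q,j)
    if best is None: raise SystemExit('no ik')
    return best[1]
def go(x,y,z,th,**k):
    q=pick((x,y,z),th,**k);move_pose([x,y,z],q);return q
def lin(dx=None,x=None,y=None,z=None,v=.15,rot=None):
    p=np.array(current_position());
    for i,a in enumerate((x,y,z)):
        if a is not None:p[i]=a
    movel([float(t) for t in p],rot,v)
def look(name,size=None):
    R=q2R(current_tcp_rot());t=np.array(current_position());c=capture("wrist")
    T=np.eye(4);T[:3,:3]=R;T[:3,3]=t;T=T@c['mount']
    cv2.imwrite(f'pics/{name}.png',c['img'][:,:,::-1]);pickle.dump((c,T),open(name+'.pkl','wb'))
    return c,T,cloud(c,T)
def st(): print('t',round(current_t(),2),'p',np.round(current_position(),4),'j',np.round(current_joints(),2),'w',round(current_gripper_width(),4),'gf',np.round(current_grip_force(),1),'F',np.round(current_force(),1))
E
python3 - <<'E'
from h import *
lin(z=.30,v=.25)
go(.412,.312,.30,0.)
c,T,P=look('g1');st()
print(P[190,256],P[...,2].min(),P[...,2].max())
for a,b in((.14,.153),(.153,.17),(.06,.09),(.1,.17)):
    m=(P[...,2]>a)&(P[...,2]<b)&(np.hypot(P[...,0]-.412,P[...,1]-.312)<.08)
    if m.sum()>5:
        Q=P[m].astype(np.float32);print(a,b,m.sum(),Q.mean(0),Q.min(0),Q.max(0))
E
```

```text
t 1.95 p [0.4115 0.3129 0.2998] j [ 0.5  -0.08  1.7   0.    1.52  0.49] w 0.0867 gf 0.0 F [-0.2  0.3 -0.7]
[0.40819866 0.29875609 0.14187366] -0.0032055443367851044 0.462276102955644
0.14 0.153 1394 [0.41399193 0.32015112 0.14769056] [0.39153308 0.296578   0.14044575] [0.4357225  0.35530514 0.15273227]
0.153 0.17 470 [0.40849027 0.33596832 0.15932983] [0.39749146 0.3141878  0.15433829] [0.41955    0.35578474 0.16254488]
0.06 0.09 355 [0.40270823 0.35921273 0.08286111] [0.38959545 0.32683918 0.0658664 ] [0.4351986  0.37303528 0.08999988]
0.1 0.17 1971 [0.4128068  0.32494867 0.14903203] [0.39153308 0.296578   0.10047314] [0.4357225  0.35578474 0.16254488]
```

View pics/g1.png

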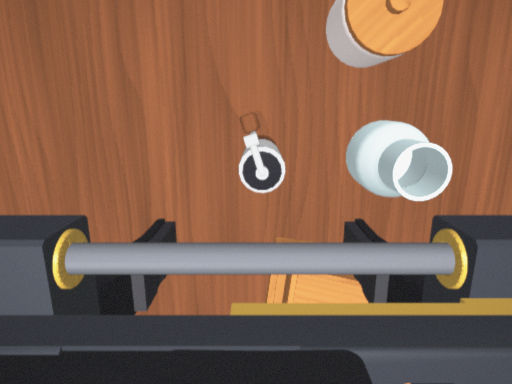

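The grinder's top is at px (262,169), with the lever running to (251,140) and the knob at (249,122). Its axis is about (.414,.319) and the lever points at about 106°. I'll take one look over the tray, then grasp.

Run:
```python
from h import *
go(.50,-.0,.36,1.45)
c,T,P=look('t1');st()
hsv=cv2.cvtColor(c['img'],cv2.COLOR_RGB2HSV)
E=dict(wide=(.6637,.0676),middle=(.6459,-.0853),small=(.496,-.0645));R=dict(wide=.054,middle=.04,small=.03)
for n,e in E.items():
    m=(np.hypot(P[...,0]-e[0],P[...,1]-e[1])<R[n]+.016)&(P[...,2]<.0285)&(P[...,2]>.015)
    k=m.astype(np.uint8);cs,_=cv2.findContours(k,cv2.RETR_EXTERNAL,cv2.CHAIN_APPROX_NONE)
    if not cs: print(n,'none');continue
    q=max(cs,key=cv2.contourArea);m2=np.zeros_like(k);cv2.drawContours(m2,[q],-1,1,-1);Q=P[(m2>0)&m]
    print(n,len(Q),cv2.minEnclosingCircle(Q[:,:2].astype(np.float32)),Q[:,:2].mean(0),Q[:,2].mean(),Q.min(0),Q.max(0))
```

```text
t 3.25 p [0.4999 0.0012 0.3597] j [-0.16 -0.14  1.64  0.    1.64  1.53] w 0.0875 gf 0.0 F [0.5 1.2 0.7]
wide 5131 ((0.6614775657653809, 0.07022211700677872), 0.054224155843257904) [0.66345308 0.07064309] 0.02300577530555333 [0.6083645  0.0167575  0.01921874] [0.71529605 0.12378373 0.02846348]
middle 2802 ((0.6431838274002075, -0.07945358753204346), 0.04008078947663307) [ 0.6444069  -0.08011572] 0.023023799141867234 [ 0.60397952 -0.11894792  0.01892519] [ 0.68266313 -0.04007232  0.02824042]
small 1246 ((0.49321675300598145, -0.06101555749773979), 0.030048536136746407) [ 0.49316594 -0.06147533] 0.022991462653859054 [ 0.46394914 -0.09094789  0.01969488] [ 0.52234321 -0.03181143  0.02829879]
```

View pics/t1.png

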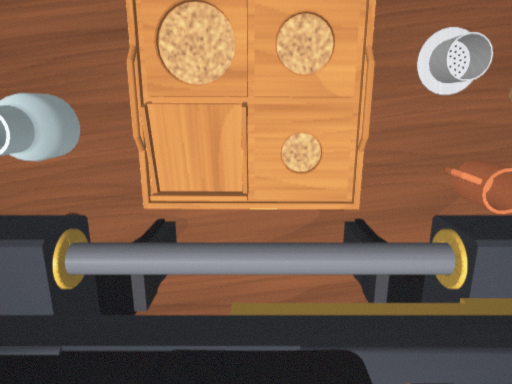

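The wells' fitted radii (54.2, 40.1 and 30.0 mm) match the listed sizes. Picture: wide (196,42), middle (305,43), small (301,152), rack (197,147). Now I pick and place the grinder.

```bash
cat >> h.py <<'E'
SM=(.4935,-.0615);MI=(.6435,-.080);WI=(.662,.0703);RK=(.512,.0887)
def setdown(z):
    "z = TCP height at which the underside should touch"
    lin(z=z+.004,v=.08);pause(.15);f0=current_force()[2]
    for k in range(7):
        lin(z=z+.003-.001*k,v=.02)
        if current_force()[2]-f0>2.5: break
    print('touch',k,current_force()[2]-f0,current_position()[2]-z)
E
python3 - <<'E'
from h import *
g=(.4138,.3195);th=.29
lin(z=.40,v=.3)
go(*g,.24,th,half=0);lin(x=g[0],y=g[1],z=.095,v=.12);st()
grab(25);st()
lin(z=.26,v=.15);st()
go(*SM,.26,1.45,half=0);st()
lin(x=SM[0],y=SM[1],z=.16,v=.15)
setdown(.117);st()
E
```

```text
t 6.27 p [0.4145 0.3199 0.0959] j [0.51 0.11 1.9  0.   1.13 0.22] w 0.0873 gf 0.0 F [0.3 0.2 0.5]
t 7.04 p [0.4137 0.3195 0.095 ] j [0.51 0.11 1.91 0.   1.13 0.22] w 0.0456 gf 25.0 F [-1.1  0.6 -0.2]
t 8.29 p [0.413  0.3191 0.2585] j [ 0.51 -0.05  1.75 -0.    1.45  0.22] w 0.0455 gf 25.0 F [-0.7 -0.1 -5.4]
t 9.99 p [ 0.4935 -0.061   0.2598] j [-0.28 -0.11  1.8   0.    1.45 -1.73] w 0.0455 gf 25.0 F [-0.2 -0.5 -5.5]
touch 4 10.039483598409845 -5.468000211533708e-06
t 12.85 p [ 0.4952 -0.0618  0.117 ] j [-0.28  0.02  1.95  0.    1.17 -1.73] w 0.0454 gf 25.0 F [-3.2  1.4  5.3]
```

Run:
```python
from h import *
let_go();lin(z=.34,v=.25)
c,T,P=look('g2')
m=(P[...,2]>.165)&(P[...,2]<.178)&(np.hypot(P[...,0]-.4935,P[...,1]+.0615)<.06);Q=P[m];print('grinder top',m.sum(),Q[:,:3].min(0),Q.max(0))
go(.36,-.33,.27,-.35)
c,T,P=look('m1');st()
hsv=cv2.cvtColor(c['img'],cv2.COLOR_RGB2HSV)
for a,b in((.069,.082),(.02,.066)):
    m=(P[...,2]>a)&(P[...,2]<b)&(np.hypot(P[...,0]-.416,P[...,1]+.33)<.085);Q=P[m]
    if len(Q):print(a,m.sum(),Q.min(0),Q.max(0),cv2.minEnclosingCircle(Q[:,:2].astype(np.float32)),Q.mean(0))
i=np.hstack([cv2.imread('pics/g2.png')[:,:,:],cv2.imread('pics/m1.png')]);cv2.imwrite('pics/gm.png',cv2.resize(i,(800,300)))
```

```text
grinder top 930 [ 0.45761523 -0.0845498   0.1650052 ] [ 0.51555679 -0.04056553  0.17790891]
t 16.13 p [ 0.3606 -0.3294  0.27  ] j [-0.9  -0.14  1.81  0.    1.47 -0.55] w 0.0871 gf 0.0 F [-1.1 -0.3 -0.1]
0.069 890 [ 0.38118663 -0.36420935  0.06909261] [ 0.44613452 -0.29915413  0.07730104] ((0.41360512375831604, -0.3319443166255951), 0.03292274475097656) [ 0.41426157 -0.33194392  0.07471914]
0.02 1067 [ 0.38080743 -0.36031741  0.0200004 ] [ 0.4470783  -0.27019727  0.06598188] ((0.42467454075813293, -0.31516265869140625), 0.04826026037335396) [ 0.42328503 -0.32243364  0.04585599]
```

View pics/gm.png

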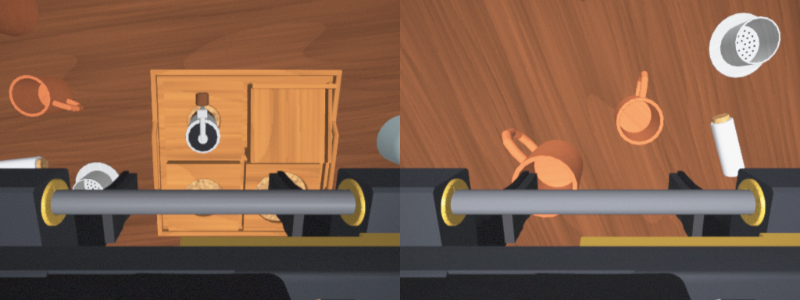

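Left: the grinder stands centred in the small well, with its lever toward the robot. Right: the small mug's rim is at px (640,122), its handle points up to (643,75), and the large mug is clear to the left. Next is the mug.

Run:
```python
from h import *
c,T=pickle.load(open('m1.pkl','rb'));P=cloud(c,T);m0=(.4138,-.332)
d=P[...,:2]-m0;r=np.hypot(d[...,0],d[...,1]);s=(P[...,2]>.015)&(P[...,2]<.075)&(r>.045)&(r<.075)&(d[...,1]>0);D=d[s].mean(0)
h=np.arctan2(D[1],D[0]);th=h-np.pi/2;print(s.sum(),D,h,th)
assert -.9<th<0.1
go(*m0,.15,th,half=0);lin(x=m0[0],y=m0[1],z=.045,v=.12);grab(18);st()
lin(z=.24,v=.15);st()
go(*MI,.24,-1.69,half=0);lin(x=MI[0],y=MI[1],z=.11,v=.15);st()
setdown(.067);st()
let_go();lin(z=.25,v=.2)
c,T,P=look('m2')
Q=P[(P[...,2]>.088)&(P[...,2]<.103)&(np.hypot(P[...,0]-MI[0],P[...,1]-MI[1])<.05)];print('mug rim',len(Q),cv2.minEnclosingCircle(Q[:,:2].astype(np.float32)),Q[:,2].min(),Q[:,2].max())
go(.576,.28,.32,1.45)
c,T,P=look('c1');st()
for a,b in((.12,.14),(.02,.14)):
    Q=P[(P[...,2]>a)&(P[...,2]<b)&(np.hypot(P[...,0]-.576,P[...,1]-.311)<.07)];print(len(Q),cv2.minEnclosingCircle(Q[:,:2].astype(np.float32)))
i=np.hstack([cv2.imread('pics/m2.png')[:,:,:],cv2.imread('pics/c1.png')]);cv2.imwrite('pics/mc.png',cv2.resize(i,(800,300)))
```

```text
268 [0.02401732 0.05006978] 1.1235389975326338 -0.4472573292622628
t 18.28 p [ 0.4139 -0.3321  0.0453] j [-0.82  0.2   1.91 -0.    1.03 -0.38] w 0.0647 gf 17.9 F [-0.5  0.4  2.8]
t 19.73 p [ 0.4134 -0.3316  0.2387] j [-0.82 -0.02  1.75 -0.    1.41 -0.38] w 0.0645 gf 17.9 F [-0.7 -0.6 -2.5]
t 22.35 p [ 0.6445 -0.0803  0.1114] j [-0.25  0.37  1.56  0.    1.21  1.44] w 0.0641 gf 17.9 F [-0.8  0.2 -2.6]
touch 3 4.102178590242291 0.0005075840276897725
t 24.14 p [ 0.645  -0.0805  0.0675] j [-0.25  0.42  1.58 -0.    1.14  1.44] w 0.0644 gf 18.0 F [-0.9 -1.2  1.3]
mug rim 1287 ((0.6526973247528076, -0.08118656277656555), 0.039960578083992004) 0.08802959992653292 0.09959244619515562
t 27.42 p [0.5765 0.2786 0.3194] j [ 0.33  0.22  1.35 -0.    1.57  2.02] w 0.087 gf 0.0 F [0.3 0.1 0.4]
779 ((0.576853334903717, 0.3150186836719513), 0.03005516715347767)
3036 ((0.5771782994270325, 0.3150482475757599), 0.04698004201054573)
```

View pics/mc.png

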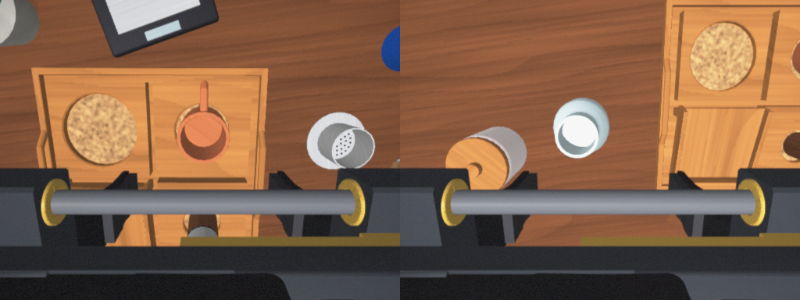

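Left: the mug is upright in the middle well, handle away from the robot. Right: the carafe is at px (580,130), canister clear of it. Next the carafe, then a look at the tube.

Run:
```python
from h import *
cf=(.5768,.3148)
go(*cf,.24,.2,half=0);lin(x=cf[0],y=cf[1],z=.093,v=.12);grab(25);st()
lin(z=.26,v=.15);st()
go(*WI,.26,.0,half=0);lin(x=WI[0],y=WI[1],z=.155,v=.15);st()
setdown(.115);st()
let_go();lin(z=.27,v=.2)
c,T,P=look('c2')
for a,b in((.143,.158),(.04,.16)):
    Q=P[(P[...,2]>a)&(P[...,2]<b)&(np.hypot(P[...,0]-WI[0],P[...,1]-WI[1])<.07)];print('carafe',len(Q),cv2.minEnclosingCircle(Q[:,:2].astype(np.float32)),np.percentile(Q[:,2],[2,50,98]))
go(.50,-.43,.27,0)
c,T,P=look('b1');st()
Q=P[(P[...,2]>.012)&(P[...,2]<.045)&(np.abs(P[...,0]-.542)<.05)&(np.abs(P[...,1]+.43)<.08)];print('tube',len(Q),cv2.minAreaRect(Q[:,:2].astype(np.float32)),np.percentile(Q[:,2],98))
i=np.hstack([cv2.imread('pics/c2.png')[:,:,:],cv2.imread('pics/b1.png')]);cv2.imwrite('pics/cb.png',cv2.resize(i,(800,300)))
```

```text
t 31.0 p [0.5766 0.3148 0.0931] j [0.38 0.41 1.54 0.   1.19 0.18] w 0.0602 gf 25.0 F [-1.4 -1.1  2.3]
t 32.27 p [0.576  0.3145 0.2583] j [ 0.38  0.28  1.39 -0.    1.47  0.18] w 0.0599 gf 24.9 F [-0.1  0.4 -3.7]
t 34.13 p [0.6628 0.0707 0.1563] j [-0.01  0.37  1.47  0.    1.3  -0.01] w 0.0597 gf 25.0 F [ 0.1 -0.3 -2.5]
touch 4 9.362656570840972 7.770159396337795e-05
t 36.13 p [0.6633 0.0707 0.1151] j [-0.01  0.41  1.5  -0.    1.23 -0.01] w 0.06 gf 25.0 F [-3.5 -0.   5.8]
carafe 1185 ((0.6631736755371094, 0.07140946388244629), 0.030152618885040283) [0.14389522 0.15197235 0.15361593]
carafe 4393 ((0.6631572246551514, 0.0716540738940239), 0.046857915818691254) [0.05798616 0.10585678 0.15320551]
t 39.85 p [ 0.5009 -0.4289  0.27  ] j [-0.83  0.28  1.37  0.    1.49 -0.83] w 0.087 gf 0.0 F [0.4 0.3 1. ]
tube 2141 ((0.5412731170654297, -0.42771297693252563), (0.0335073284804821, 0.09929013252258301), 0.08494960516691208) 0.03510828975051581
```

View pics/cb.png

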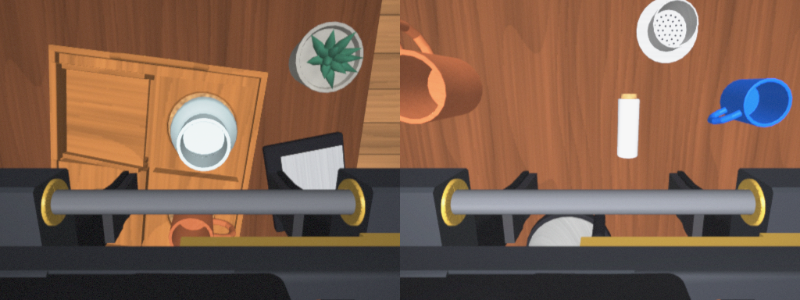

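Left: the carafe sits centred in the wide well. Right: the tube at px (628,127) lies along world y, cork up. Next I place the tube on the rack with the tool tilted to the ramp normal.

Run:
```python
from h import *
b=(.5413,-.4277)
go(*b,.10,0.,half=0);lin(x=b[0],y=b[1],z=.006,v=.1);grab(10);st()
lin(z=.28,v=.2);st()
yaw=-.123;a=np.radians(13);Rz=Ro.from_euler('z',yaw).as_matrix();n=Rz@[-np.sin(a),0,np.cos(a)]
X=.010;p=np.array([*RK,.010])+Rz@[X,0,.036+X*np.tan(a)]+(.006+.0015)*n
h=p+.19*n
go(*map(float,h),yaw,zdir=-n,half=0);st()
movel([float(t) for t in p+.03*n],None,.15);movel([float(t) for t in p],None,.04);st()
```

```text
t 42.59 p [ 0.5413 -0.4277  0.006 ] j [-0.78  0.59  1.48  0.    1.08 -0.78] w 0.0335 gf 10.0 F [ 0.2  0.7 -0.6]
t 44.11 p [ 0.5407 -0.4272  0.2781] j [-0.78  0.35  1.27  0.    1.53 -0.78] w 0.0338 gf 10.0 F [-0.2  0.1 -1.7]
t 46.02 p [0.4784 0.0923 0.2411] j [ 0.06 -0.32  2.03 -0.04  1.21  0.19] w 0.0336 gf 10.0 F [-0.2  0.1 -0.8]
t 48.13 p [0.5204 0.0877 0.0557] j [ 0.04  0.02  2.1  -0.05  0.79  0.2 ] w 0.0337 gf 10.0 F [-0.6  0.2 -0.4]
```

Run:
```python
from h import *
yaw=-.123;a=np.radians(13);Rz=Ro.from_euler('z',yaw).as_matrix();n=Rz@[-np.sin(a),0,np.cos(a)]
let_go();st();p=np.array(current_position());movel([float(t) for t in p+.05*n],None,.05);movel([float(t) for t in p+.22*n],None,.2)
pause(.3);go(.48,.05,.34,yaw,half=1)
c,T,P=look('b2');st()
L=(P[...,:3]-np.array([*RK,.010]))@Rz
m=(np.abs(L[...,0])<.062)&(np.abs(L[...,1])<.058)&(L[...,2]>.036+L[...,0]*np.tan(a)+.010);m&=L[...,0]<.0
Q=L[m];print('tube rack frame',m.sum(),cv2.minAreaRect(Q[:,:2].astype(np.float32)),np.percentile(Q[:,2],98))
go(.56,-.288,.25,.3)
c,T,P=look('d1');st()
for lo,hi in((.05,.065),(.006,.02)):
    Q=P[(P[...,2]>lo)&(P[...,2]<hi)&(np.hypot(P[...,0]-.597,P[...,1]+.288)<.055)];print('drip',len(Q),cv2.minEnclosingCircle(Q[:,:2].astype(np.float32)),Q[:,2].max())
i=np.hstack([cv2.imread('pics/b2.png')[:,:,:],cv2.imread('pics/d1.png')]);cv2.imwrite('pics/bd.png',cv2.resize(i,(800,300)))
```

```text
t 49.24 p [0.5202 0.0877 0.0556] j [ 0.04  0.02  2.1  -0.05  0.79  0.2 ] w 0.0868 gf 0.0 F [ 0.1  0.3 -0.5]no ik
```

Run:
```python
from h import *
st();yaw=-.123;a=np.radians(13);Rz=Ro.from_euler('z',yaw).as_matrix()
go(.46,.02,.36,1.45)
c,T,P=look('b2');st()
L=(P[...,:3]-np.array([*RK,.010]))@Rz
m=(np.abs(L[...,0])<.062)&(np.abs(L[...,1])<.058)&(L[...,2]>.036+L[...,0]*np.tan(a)+.010);m&=L[...,0]<.0
Q=L[m];print('tube rack frame',m.sum(),cv2.minAreaRect(Q[:,:2].astype(np.float32)) if len(Q) else 0,np.percentile(Q[:,2],98) if len(Q) else 0)
go(.56,-.288,.25,.3)
c,T,P=look('d1');st()
for lo,hi in((.05,.065),(.006,.02)):
    Q=P[(P[...,2]>lo)&(P[...,2]<hi)&(np.hypot(P[...,0]-.597,P[...,1]+.288)<.055)];print('drip',len(Q),cv2.minEnclosingCircle(Q[:,:2].astype(np.float32)) if len(Q) else 0)
i=np.hstack([cv2.imread('pics/b2.png')[:,:,:],cv2.imread('pics/d1.png')]);cv2.imwrite('pics/bd.png',cv2.resize(i,(800,300)))
```

```text
t 51.69 p [0.4708 0.0937 0.269 ] j [ 0.06 -0.35  2.   -0.04  1.27  0.19] w 0.0872 gf 0.0 F [-0.2 -0.   0. ]
t 52.98 p [0.4598 0.0202 0.3595] j [-0.13 -0.24  1.73  0.    1.65  1.56] w 0.087 gf 0.0 F [ 0.3 -0.9 -0.2]
tube rack frame 28892 ((-0.0332515686750412, -3.550201654434204e-06), (0.05715177208185196, 0.11605264246463776), 0.09111453592777252) 0.4683289226974995
t 54.33 p [ 0.5606 -0.2869  0.2511] j [-0.6   0.21  1.48  0.    1.45  2.24] w 0.0871 gf 0.0 F [0.1 0.6 0.1]
drip 460 ((0.5973641872406006, -0.28629136085510254), 0.030081892386078835)
drip 3483 ((0.5974836349487305, -0.2861621379852295), 0.046042583882808685)
```

View pics/bd.png

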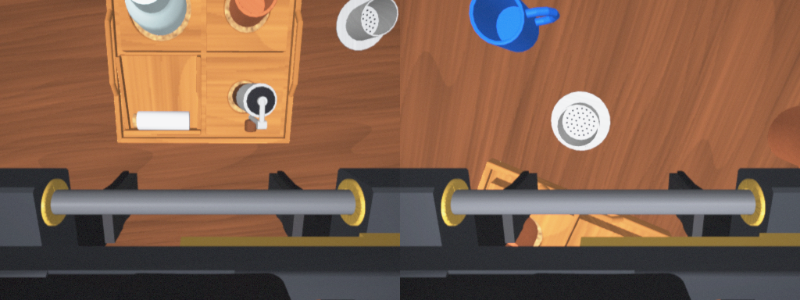

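Left: the tube lies at px (162,120), against the stop. Right: the dripper is at px (580,121), matching the two circle fits. Now it goes onto the carafe.

Run:
```python
from h import *
d=(.5974,-.2862);cf=(.6632,.0715)
lin(z=.3,v=.2)
go(*d,.12,0.,half=0);lin(x=d[0],y=d[1],z=.0145,v=.12);grab(12);st()
lin(z=.29,v=.2);st()
go(*cf,.29,0.,half=0);lin(x=cf[0],y=cf[1],z=.18,v=.15);st()
setdown(.1585);st()
let_go();lin(z=.33,v=.15)
c,T,P=look('d2');st()
for lo,hi in((.194,.21),(.148,.162)):
    Q=P[(P[...,2]>lo)&(P[...,2]<hi)&(np.hypot(P[...,0]-cf[0],P[...,1]-cf[1])<.06)]
    A=np.c_[Q[:,:2]-cf,np.ones(len(Q))];k=np.linalg.lstsq(A,Q[:,2],rcond=None)[0]
    print('drip',len(Q),cv2.minEnclosingCircle(Q[:,:2].astype(np.float32)),'tilt/level',k)
go(.40,.0,.42,1.45);look('e1')
go(.30,.45,.40,.9);c=capture('scene');st()
i=np.hstack([cv2.imread('pics/d2.png'),cv2.imread('pics/e1.png')]);i=cv2.resize(i,(800,300))
s=cv2.resize(c['img'][140:290,180:380,::-1],(400,300),interpolation=cv2.INTER_CUBIC);t=cv2.resize(capture('top')['img'][80:230,80:280+80,::-1],(400,300))
cv2.imwrite('pics/end.png',np.vstack([i,np.hstack([s,t])]))
```

```text
t 58.75 p [ 0.5974 -0.2862  0.0147] j [-0.57  0.52  1.56 -0.    1.06 -0.57] w 0.0583 gf 12.0 F [-0.5 -0.2  2.3]
t 60.27 p [ 0.5968 -0.2858  0.2882] j [-0.57  0.28  1.34 -0.    1.53 -0.57] w 0.0581 gf 12.0 F [-1.1 -0.8 -1.9]
t 62.52 p [0.664  0.0712 0.1813] j [-0.01  0.35  1.45  0.    1.34 -0.01] w 0.0587 gf 12.0 F [ 0.3 -0.7 -0.9]
touch 4 7.063811962138925 0.0002162937340587645
t 64.28 p [0.6644 0.0712 0.1587] j [-0.01  0.37  1.47 -0.    1.31 -0.01] w 0.0585 gf 12.0 F [-2.8 -0.1  5.6]
t 66.42 p [0.6638 0.0713 0.3283] j [-0.01  0.28  1.26 -0.    1.6  -0.01] w 0.0869 gf 0.0 F [0.3 0.4 0.3]
drip 696 ((0.6644970774650574, 0.07205398380756378), 0.030001789331436157) tilt/level [0.00173931 0.02322094 0.20104602]
drip 4557 ((0.6646294593811035, 0.0718885138630867), 0.04608331620693207) tilt/level [ 0.00209715 -0.02578148  0.15607418]
t 69.57 p [0.3008 0.4494 0.4001] j [ 0.84 -0.04  1.47 -0.    1.7  -0.06] w 0.0871 gf 0.0 F [-0.7 -0.2 -0.1]
```

View pics/end.png

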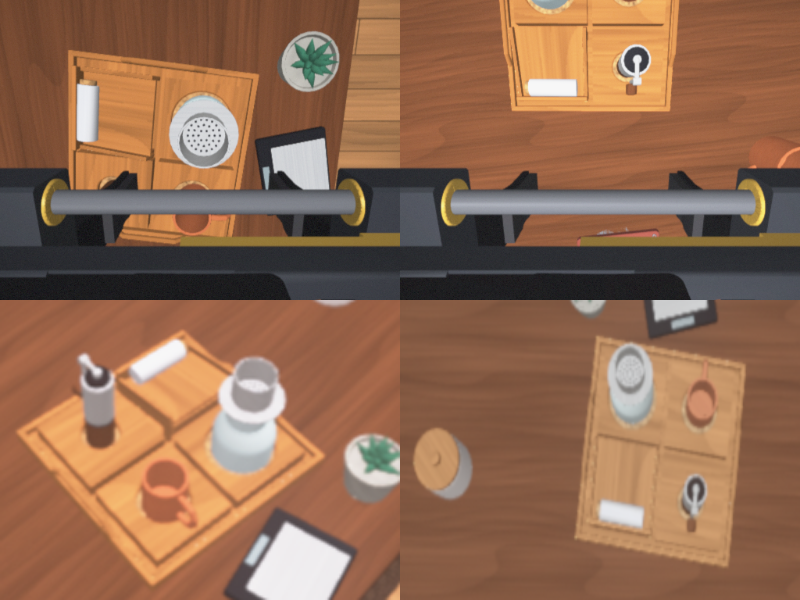

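The final views show the dripper sitting level on the carafe, the mug and grinder upright in their wells, and the tube against the stop. The canister hasn't moved. The dripper's two tilt fits are small and opposite in sign, so I read them as noise. Handing in.

```bash
python3 -c "
from cell import *
pause(.5);print(close_job(),current_t())"
```

```text
the job is handed in; nothing more can be done
the job is handed in; nothing more can be done
```

The job is handed in at about 70 s of the 134 s allowed: grinder, mug and carafe each stand in their own well, the tube lies against the stop, the dripper sits level on the carafe, and the canister was left where it stood.

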